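Tilt check of a sample tube with a hand jack

ROBOT

A 6-joint arm with a two-finger parallel gripper is mounted at the origin on the work surface. World frame = base frame: x ahead of the robot, y to its left, z up, the work surface at z = 0. Lengths are in m, angles in rad, forces in N, time in s.
With the tool pointing down it reaches from about 0.35 to 0.8 m from the base axis. Payload 7.3 kg.
Tool frame: the origin (TCP) lies at the very end of the fingers, on their centre line; the grasp point (between the pads) lies 19 mm behind it; x points along the fingers, y is the direction in which the jaws open and shut, and the axes are right-handed (so a half turn about x gives the same grasp; the last joint's range is limited). The gripper opens to 85 mm and grips with 20 to 120 N. Pads are 22 mm wide; open, the fingers measure 114 mm over their backs; the gripper's body (76 mm by 85 mm) begins 54 mm behind the grasp point. The pads swing forward as they close: fully open they stand 13 mm farther back than shut.
Start: joints at [1.181, 0.342, 1.524, -0, 1.275, -0.146], TCP at [0.127, 0.509, 0.231] pointing down, gripper open.
Joint ranges: [-2.53, 2.53], [-0.77, 2.02], [0.04, 2.7], [-1, 4.14], [0.28, 2.66], [-3.11, 3.11]. Speed limits (rad/s): [2.57, 2.57, 3.14, 3.14, 3.14, 3.14].

INTERFACE

Orientations are given as [roll, pitch, yaw] about the fixed x, y, z axes, in that order (R = Rz(yaw) Ry(pitch) Rx(roll)).
In Python, from cell import bot gives the robot as it stands.
- The arm moves only by the tool jog_arm, never from a script. Its argument "series" is text: rows parted by semicolons, each of 5 numbers parted by spaces: the shift along the tool's x, y, z in m, then the turn about the tool's x in degrees, then the gripper command: -1 is shut, 1 is fully open, values between are in proportion. In form: x y z yaw jaw; .... A call has 1 to 5 rows; each row is the pose to reach, as a shift and turn from the pose commanded when the call began, along the tool's axes at that moment; what a row does not reach only later rows make up. A row lasts 1/10 s, in which the tool goes at most 50 mm and 8.59 degrees, less where a joint would pass 70% of its speed; a pose out of reach is approached as far as the arm can. A call with a gripper value outside its range is refused whole. The fingers move at their own pace and stop on an object; the grip force is fixed at half the most. Time passes only in rows, so rows that repeat a pose let the fingers close. It gives the time, the measured TCP pose, the force and the opening at its end, in the units of the state.
- bot.observe(): the state, without advancing time (a new reading comes with each control period).
- bot.read_camera(name): name is "scene" or "side" or "wrist"; returns a dict with "image" (480x640x3 uint8, red, green, blue), "depth" (480x640 float32, m along the optical axis (not along the pixel's ray), 0 where there is no reading), "vertical_fov" (degrees; the focal length in pixels is half the picture's height over the tangent of half this angle, whatever the lens; pixels are square), "cx", "cy" (the principal point, pixels), "extrinsics" (4x4, takes a point from world to camera coordinates). Camera axes: x right, y down, z forward; pixel columns grow to the right and rows downward; lengths in m; the calibration is good to about 2 mm. A picture is of the moment at which its call begins.
- bot.finish_job(): hands the job in, once; it reports no verdict.
Trained networks look in the newest picture that a camera, given by its name, has taken for a name from the list of things; names that differ only in an ending like _2 or _b are one class to them, and where a whole thing is asked for, a point or a joint stands for the part that bears it (a point fixed in the world has none). Each returns a list of dicts, best first, with "score" (0 to 1); they miss things now and then, are a little off and sometimes report something else, mostly with a low value. They report only what shows in the picture. A call takes as long as a camera call. They do not tell look-alikes from the thing itself.
- bot.look_for(target, camera): "box" ([left, top, width, height] in pixels, round what is visible of it).
- bot.outline_of(target, camera): "region" (480x640 bool, what is visible of it) and "box" ([left, top, width, height] in pixels, round what is visible of it).
The state is a dict: "time": time; "joint_pos": joint angles; "qvel": joint speeds; "tau": joint torques, N m; "tcp_pos": TCP position; "tool_rot": TCP orientation; "ft_force": force on the tool from outside, world axes, zero at the start; "torque": the same for the moment, N m; "opening": finger opening in m.
Only numpy, scipy, OpenCV 4.12 (cv2) and the standard library are available. Lean on these libraries where they do the work, as an engineer would, in place of code of your own. Each camera call takes 0.05 s, during which the arm holds its last target. There are 200 camera calls.

TASK

Move the purple-capped tube from the grey block into the purple-ringed middle hole of the white rack, pushed fully home, and let go of it. Then set the small blue jack on the table with its saddle centred under the black dot of the rack's yellow lift tab, let go of the jack, pump its red handle once (all the way down so the rack tilts, then let it come all the way up so the rack is level), press it fully down again and finish while holding it down, with the rack carried by the jack alone. Leave the red-capped tube, the two bottles and the sand timer alone.

Things in the scene. Friction and masses are not known exactly. Their poses are not given: they have to be found in the camera images.
- stand: grey base 150 x 90 mm fixed to the table (never moves in a run), with the white hinged rack on it. Origin: centre of its underside, on the table. Its x runs along the row of holes and the hinge; its +y points from the rack out along the yellow lift tab; z up. The hinge lies along x at y = -30 mm, z = 50 mm. The rack is a white block 110 (x) x 80 (y) mm, centred on the origin in x and y, its top at z = 100 mm when level
- rack (a joint): tilt of the white rack about its hinge, rad: 0 level (resting by its own weight, about 0.6 kg), grows as the tab side rises; with the jack handle fully down it reaches about 0.32
- hole (a point): centre of the mouth of the middle hole (ringed purple) of the rack's three in a row along x, 36 mm apart; 19.5 mm across, chamfered, 45 mm deep; z along the hole
- hole_floor (a point): centre of the floor of that hole, 45 mm below its mouth; axes of the rack
- lift_point (a point): point on the underside of the yellow lift tab, right below the black dot on its top. Tab: 40 mm wide (x), 8 mm thick, its underside 50 mm above the table when level; the point is 80 mm from the stand's origin in +y, 40 mm outside the white block's side and 25 mm from the tab's free end. Axes of the rack. The way under the tab is open from +y and the table below is free beyond y = 45 mm of the stand's origin
- jack: blue hand jack, loose, about 0.86 kg. Origin: on its underside, right below the saddle; z up, +y from the saddle to the handle. Base plate 80 mm wide (x), 8 mm thick, from y = -20 to 180 mm. Saddle at y = 0. Column: box 36 mm wide (x), y from 45 to 85 mm, top at z = 65 mm, which is the place to grasp it. It works with its y axis along the stand's +y, so that only the saddle is under the tab
- jack_grip (a point): centre of the jack's column, 36.5 mm above the jack's underside and 65 mm in +y from the saddle axis; axes of the jack. Grasp from above across the 36 mm width (closing along the jack's x)
- saddle_top (a point): centre of the top of the round black saddle (32 mm across), 40 mm above the table when down (10 mm below the tab). It rises straight up, 65 mm per rad of the handle, 40 mm in all
- handle (a joint): jack handle, rad: 0 up (raised 0.5 rad, about 29 degrees, above level), 0.62 fully down (stop). A spring and the load bring it up again when released; at the end pad it takes about 2 N at the top and 6 N fully down under load
- handle_pad (a point): centre of the top face of the red end pad of the handle (32 mm wide, 40 mm long, 14 mm thick). The handle turns about an axis along the jack's x at y = 90 mm, z = 50 mm of the jack; this point lies 95 mm out along the handle and 7 mm above its centre line. At rest it is about 102 mm above the table, fully down about 46 mm
- purple_tube: the purple-capped tube, 20 g, 110 mm long: barrel 16 mm across, rounded foot; origin at the centre of the foot, z up along the tube to the cap. It stands in one of the two holes of the grey block, foot 10 mm above the table, cap top 120 mm above the table
- purple_tube_cap (a point): centre of the purple cap (20 mm across, 24 mm tall), 98 mm above the tube's foot; axes of the tube
- purple_tube_foot (a point): centre of the tube's foot; z along the tube
- red_tube: the same tube with a red cap, in the other hole of the grey block: leave it there. Origin at its foot
- block: grey block fixed to the table, 120 (x) x 50 (y) x 45 mm, two holes 18 mm across, 35 mm deep, at x = -35 and +35 mm. Origin: centre of its underside. Which tube is in which hole varies
- blue_bottle: white dropper bottle with a blue label, 32 mm across, 87 mm tall; bystander; origin under its centre
- yellow_bottle: the same with a yellow label; bystander
- sand_timer: black sand timer, 52 mm across, 90 mm tall; bystander; origin under its centre
Not all that is in view belongs to the job. Of the things like the jack, leave any that is turquoise; of the rest the larger one is meant.

How it is judged:
By the outcome, as a careful person would: the job done as asked, in the order asked, and still so for the second after the job is handed in, while the arm keeps its last pose, push and grip.
It also fails if it takes over 72 s, if anything falls off the work surface, if the arm or the gripper's body presses on something with over 40 N, if the wrist force passes 120 N, or if a joint passes its speed limit or range.

## Working session

There is one attempt and no reset: what is moved stays moved. The work goes in short steps, Python scripts to look and compute and a tool call to move; the robot and the scene stay as the last step left them, time stands still between calls to the robot, and variables do not carry over. Pictures are saved under pics/ and viewed, about 8 in all and at most 12, crops included, and the job is handed in when it is done.

Besides the shell and the picture viewer there is one more tool, called after "Request:" in YAML: its name, and indented under it one key for each argument. jog_arm: Moves the arm, as the interface text tells. Its arguments: {"type":"object","properties":{"series":{"type":"string"}},"required":["series"]}

```bash
mkdir -p pics
cat > h.py <<'E'
import numpy as np, cv2
from cell import bot
def cam(n):
    d=bot.read_camera(n); d['f']=240/np.tan(np.radians(d['vertical_fov'])/2); return d
def pts(d):
    Z=d['depth']; v,u=np.mgrid[:480,:640]
    P=np.stack([(u-d['cx'])*Z/d['f'],(v-d['cy'])*Z/d['f'],Z],-1)
    E=np.linalg.inv(d['extrinsics']); W=P@E[:3,:3].T+E[:3,3]; W[Z<=0]=np.nan; return W
def save(d,name): cv2.imwrite('pics/'+name,d['image'][:,:,::-1])
E
python3 - <<'E'
from h import *
ims=[]
for n in ['scene','side']:
    d=cam(n); ims.append(d['image'][:,:,::-1]); save(d,n+'0.png'); W=pts(d)
    np.savez(n+'0.npz',W=W,im=d['image'])
    for t in ['stand','jack','purple_tube','red_tube','block','handle_pad','saddle_top','lift_point','sand_timer','blue_bottle','yellow_bottle']:
        for r in bot.outline_of(t,n)[:3]:
            m=r['region']; print(n,t,round(r['score'],2),r['box'],np.nanmedian(W[m],0).round(3), np.nanmax(W[m][:,2]).round(3))
print(bot.observe())
E
```

```text
scene stand 0.78 [95.5, 251.9, 104.1, 110.6] [ 0.619 -0.208  0.062] 0.101
scene jack 0.75 [235.1, 182.6, 63.3, 60.7] [0.391 0.083 0.01 ] 0.078
scene jack 0.62 [125.0, 176.2, 46.6, 97.2] [ 0.369 -0.149  0.023] 0.108
scene purple_tube 0.79 [425.0, 188.3, 13.6, 37.8] [0.572 0.37  0.087] 0.12
scene purple_tube 0.54 [98.5, 254.9, 100.2, 73.0] [ 0.601 -0.205  0.093] 0.101
scene red_tube 0.67 [412.0, 171.1, 10.9, 39.8] [0.503 0.381 0.086] 0.12
scene red_tube 0.51 [426.9, 187.9, 14.6, 36.6] [0.572 0.37  0.087] 0.12
scene red_tube 0.23 [95.1, 254.0, 105.5, 71.2] [ 0.6   -0.204  0.092] 0.101
scene block 0.77 [399.5, 198.9, 46.7, 49.3] [0.559 0.363 0.034] 0.057
scene handle_pad 0.92 [330.0, 204.9, 56.8, 44.8] [0.565 0.228 0.081] 0.109
scene handle_pad 0.74 [127.7, 174.1, 17.2, 46.1] [ 0.278 -0.147  0.089] 0.109
scene handle_pad 0.67 [239.5, 185.1, 25.1, 24.0] [0.324 0.077 0.06 ] 0.078
scene saddle_top 0.7 [276.0, 247.9, 18.7, 13.0] [0.539 0.077 0.037] 0.04
scene saddle_top 0.53 [276.6, 223.2, 13.8, 10.3] [0.433 0.107 0.026] 0.03
scene lift_point 0.8 [99.8, 251.2, 98.7, 76.0] [ 0.6   -0.204  0.0
[... 1899 characters left out ...]
.4, 12.1, 42.2] [0.564 0.381 0.093] 0.121
{'time': 1.2, 'joint_pos': array([ 1.18100116e+00,  3.42009033e-01,  1.52409870e+00,  1.60156629e-06,
        1.27541123e+00, -1.46016963e-01]), 'qvel': array([-1.16750836e-03,  1.68802757e-03,  2.22649040e-05,  1.54071313e-03,
        1.13333529e-03, -1.58053035e-03]), 'tau': array([ 8.43624748e-04, -4.33561707e+01, -2.46272904e+01, -2.26433622e-04,
        1.36746862e-04, -5.45981138e-06]), 'tcp_pos': array([0.12671232, 0.5094954 , 0.23131727]), 'tool_rot': array([1.44557145, 1.57072263, 1.20179278]), 'ft_force': array([ 0.83234136, -0.70898639,  0.75805631]), 'torque': array([ 0.02615888, -0.04837963, -0.00068687]), 'opening': 0.08532187925387298}
```

View pics/scene0.png

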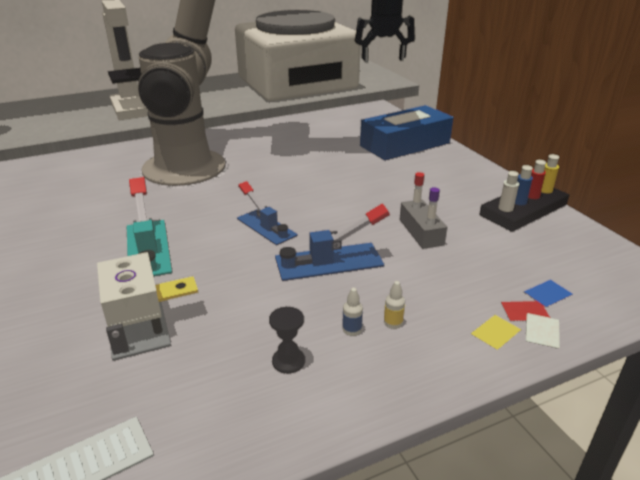

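View pics/side0.png

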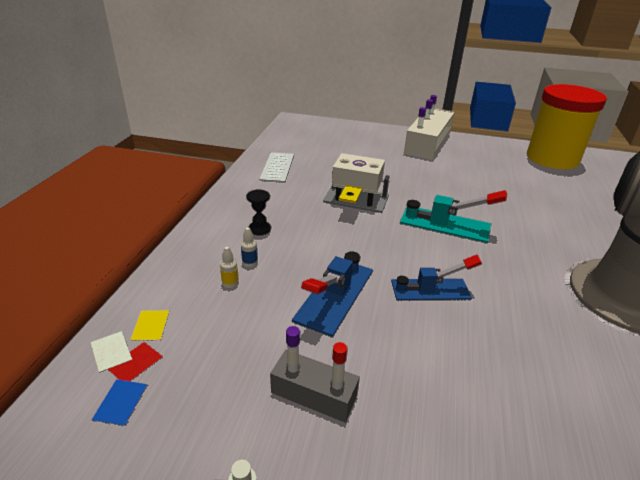

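The scene view shows the rack at px (127,285), its yellow tab at (180,288), the large blue jack at (325,255), the purple tube at (434,205) and the red one at (419,188). The small blue jack (265,220) and the turquoise one are decoys. Next I fit poses from both clouds.

```bash
cat > fit.py <<'E'
from h import *
def rect(P):
    r=cv2.minAreaRect((P[:,:2]*1000).astype(np.float32)); return np.round(r[0],1),np.round(r[1],1),round(r[2],1)
def sel(W,im,lo,hi,cond):
    h=cv2.cvtColor(im,cv2.COLOR_RGB2HSV).astype(int); 
    with np.errstate(invalid='ignore'):
        m=cond(h[...,0],h[...,1],h[...,2])&np.all((W>lo)&(W<hi),-1)
    m=cv2.morphologyEx(m.astype(np.uint8),cv2.MORPH_OPEN,np.ones((2,2)))>0
    return W[m]
def run(n,W,im):
    q=lambda s,P:print(n,s,len(P),*( (rect(P),P.mean(0).round(4)) if len(P)>4 else ()))
    q('racktop',sel(W,im,[.45,-.32,.095],[.72,-.08,.106],lambda h,s,v:v>0))
    q('tab',sel(W,im,[.45,-.32,.05],[.72,-.05,.07],lambda h,s,v:(abs(h-27)<8)&(s>120)))
    q('dot',sel(W,im,[.53,-.16,.052],[.65,-.09,.066],lambda h,s,v:(v<60)))
    q('jackbase',sel(W,im,[.46,.03,.003],[.65,.3,.014],lambda h,s,v:(abs(h-110)<12)&(s>100)))
    q('coltop',sel(W,im,[.46,.03,.058],[.65,.3,.072],lambda h,s,v:(abs(h-110)<12)&(s>100)))
    q('saddle',sel(W,im,[.46,.03,.034],[.6,.125,.046],lambda h,s,v:(v<70)))
    q('pad',sel(W,im,[.46,.1,.08],[.65,.3,.13],lambda h,s,v:((h<6)|(h>174))&(s>150)))
    q('pcap',sel(W,im,[.45,.3,.113],[.65,.45,.128],lambda h,s,v:(abs(h-137)<15)&(s>80)))
    q('pcapall',sel(W,im,[.45,.3,.09],[.65,.45,.128],lambda h,s,v:(abs(h-137)<15)&(s>80)))
    q('rcap',sel(W,im,[.45,.3,.113],[.65,.45,.128],lambda h,s,v:((h<6)|(h>174))&(s>150)))
    q('blocktop',sel(W,im,[.45,.3,.04],[.65,.45,.05],lambda h,s,v:s<60))
    q('ring',sel(W,im,[.45,-.32,.09],[.72,-.08,.106],lambda h,s,v:(abs(h-137)<15)&(s>60)))
if __name__=='__main__':
    for n in ['scene','side']:
        z=np.load(n+'0.npz'); run(n,z['W'],z['im'])
E
python3 fit.py
```

```text
scene racktop 2027 (array([ 533. , -206.6]), array([ 78.8, 201.6]), 86.0) [nan nan nan]
scene tab 577 (array([ 582.7, -137.5]), array([62.5, 38.7]), 85.6) [nan nan nan]
scene dot 0
scene jackbase 1531 (array([553.3, 155.3]), array([194.1,  76.2]), 78.4) [nan nan nan]
scene coltop 194 (array([550.7, 140.4]), array([37.9, 31.8]), 75.9) [nan nan nan]
scene saddle 112 (array([536.9,  78.6]), array([24.7, 22.6]), 62.8) [nan nan nan]
scene pad 193 (array([572.3, 243.6]), array([31.4, 27.5]), 83.2) [nan nan nan]
scene pcap 46 (array([571.5, 371.6]), array([15.7, 15.6]), 43.1) [0.5721 0.372  0.116 ]
scene pcapall 100 (array([571.5, 371.6]), array([15.7, 15.6]), 43.1) [0.5731 0.3709 0.1094]
scene rcap 35 (array([502.5, 383.4]), array([12.9, 13. ]), 58.5) [0.5043 0.3821 0.1158]
scene blocktop 616 (array([516.3, 421.7]), array([ 45.6, 206. ]), 54.3) [nan nan nan]
scene ring 4
side racktop 700 (array([ 565.8, -308.3]), array([286.9, 107.3]), 86.2) [nan nan nan]
side tab 274 (array([ 579.8, -164.8]), array([ 48.7, 129.1]), 9.0) [nan nan nan]
side dot 12 (array([ 576.2, -125.4]), array([11.7,  7.3]), 7.9) [ 0.5762 -0.1254  0.0578]
side jackbase 2182 (array([542.4, 160.6]), array([197.5,  76.6]), 75.7) [nan nan nan]
side coltop 309 (array([540.5, 128. ]), array([75.8, 32.6]), 79.2) [0.5423 0.1473 0.0622]
side saddle 122 (array([530.2,  79.1]), array([91. , 27.1]), 72.2) [0.5293 0.0821 0.0377]
side pad 258 (array([562.2, 214.9]), array([110.8,  32.1]), 85.0) [nan nan nan]
side pcap 146 (array([578.3, 325.5]), array([ 16.6, 123.9]), 14.9) [0.5644 0.3751 0.1147]
side pcapall 250 (array([578.2, 325.6]), array([ 16.7, 124. ]), 14.7) [0.564  0.377  0.1089]
side rcap 155 (array([493.5, 342.6]), array([110.1,  17.2]), 86.9) [nan nan nan]
side blocktop 2131 (array([515.1, 395.3]), array([138.3,  71.9]), 26.9) [nan nan nan]
side ring 0
```

```bash
cat >> h.py <<'E'
from scipy.spatial.transform import Rotation as Ro
def go(x,y,z,ang=None):
    """print shift along tool axes and yaw so tool y points at angle ang (deg, mod 180)"""
    s=bot.observe(); R=Ro.from_euler('xyz',s['tool_rot']).as_matrix(); p=s['tcp_pos']
    d=R.T@(np.array([x,y,z])-p); a=np.degrees(np.arctan2(R[1,1],R[0,1]))
    # tool x down: turn +t about tool x lowers world angle by t
    t=0 if ang is None else -((ang-a+90)%180-90)
    print('t',s['time'].__round__(2),'tcp',p.round(4),'yang',a.round(2),'tilt',R[:,0].round(4),'SHIFT',d.round(4),'turn',round(t,2),'j6',s['joint_pos'][5].round(2),'F',s['ft_force'].round(1),'op',round(s['opening'],4))
E
python3 - <<'E'
from h import *
go(.54,.36,.23,81)
for n in ['scene','side','wrist']:
    d=cam(n); print(n,d['cx'],d['cy'],d['f'],np.linalg.inv(d['extrinsics']).round(3).tolist())
    # project TCP
    p=d['extrinsics']@np.append(bot.observe()['tcp_pos'],1); print('tcp px',p[0]/p[2]*d['f']+d['cx'],p[1]/p[2]*d['f']+d['cy'])
E
```

```text
t 1.2 tcp [0.1267 0.5095 0.2313] yang 76.03 tilt [ 0.e+00  1.e-04 -1.e+00] SHIFT [ 0.0013 -0.0453  0.4372] turn -4.97 j6 -0.15 F [ 0.8 -0.7  0.8] op 0.0853
scene 315.297336757874 242.05343437118447 540.6422050319749 [[0.412, 0.496, -0.765, 1.321], [0.911, -0.231, 0.342, -0.217], [-0.007, -0.837, -0.547, 0.605], [0.0, 0.0, 0.0, 1.0]]
tcp px 383.35350663027816 65.19329203618469
side 313.32515871832004 236.27948476621907 466.5847937071703 [[-0.968, -0.162, 0.194, 0.435], [-0.251, 0.55, -0.797, 0.809], [0.022, -0.82, -0.572, 0.594], [0.0, 0.0, 0.0, 1.0]]
tcp px 754.0791902460812 456.990148137422
wrist 312.22524167816505 241.64051312275296 429.4383990337592 [[0.242, 0.931, 0.272, 0.057], [0.97, -0.233, -0.067, 0.526], [0.001, 0.28, -0.96, 0.373], [0.0, 0.0, 0.0, 1.0]]
tcp px 313.24916033274076 321.0278965113992
```

Request:
jog_arm:
  series: "0 -0.005 0.05 -1 1; 0 -0.01 0.1 -2 1; 0 -0.015 0.15 -3 1; 0 -0.02 0.2 -4 1; 0 -0.025 0.25 -5 1"

```text
time: 1.85
tcp_pos: [0.3639, 0.4244, 0.2315]
tool_rot: [1.18, 1.57, 1.025]
ft_force: [-0.6, 0.8, 0.7]
opening: 0.085
```

Request:
jog_arm:
  series: "0 -0.005 0.05 0 1; 0 -0.01 0.1 0 1; 0 -0.02 0.15 0 1; 0 -0.02 0.187 0 1; 0 -0.02 0.187 0 1"

```text
time: 2.35
tcp_pos: [0.5482, 0.3738, 0.2297]
tool_rot: [-0.827, 1.57, -0.989]
ft_force: [-1.0, 0.1, -0.6]
opening: 0.0855
```

Run:
```python
from h import *
d=cam('wrist'); save(d,'w1.png'); W=pts(d); go(.57,.372,.2,81)
from fit import sel,rect
h=lambda c:(lambda P:print(len(P),rect(P),np.nanmedian(P,0)))(c) if len(c)>4 else print('none')
h(sel(W,d['image'],[.4,.25,.09],[.7,.5,.13],lambda h,s,v:(abs(h-137)<15)&(s>80)))
h(sel(W,d['image'],[.4,.25,.115],[.7,.5,.13],lambda h,s,v:(abs(h-137)<15)&(s>80)))
h(sel(W,d['image'],[.4,.25,.115],[.7,.5,.13],lambda h,s,v:((h<6)|(h>174))&(s>150)))
h(sel(W,d['image'],[.4,.25,.04],[.7,.5,.05],lambda h,s,v:s<60))
```

```text
t 2.4 tcp [0.5457 0.375  0.2299] yang 80.84 tilt [-1.e-03 -6.e-04 -1.e+00] SHIFT [0.0299 0.001  0.0244] turn -0.16 j6 -0.92 F [-1.1 -0.5 -1.2] op 0.0858
938 (array([587.8, 371.3]), array([17.2, 65.9]), 77.2) [0.5630047  0.37554661 0.11880437]
745 (array([588. , 372.3]), array([15.2, 65.8]), 77.2) [0.56501435 0.37535023 0.11903056]
913 (array([500.8, 389. ]), array([28.1, 21.4]), 12.0) [0.49679836 0.38699524 0.11895228]
8148 (array([539.4, 380.8]), array([ 55.1, 136.5]), 80.2) [0.52801101 0.38266119 0.04406674]
```

View pics/w1.png

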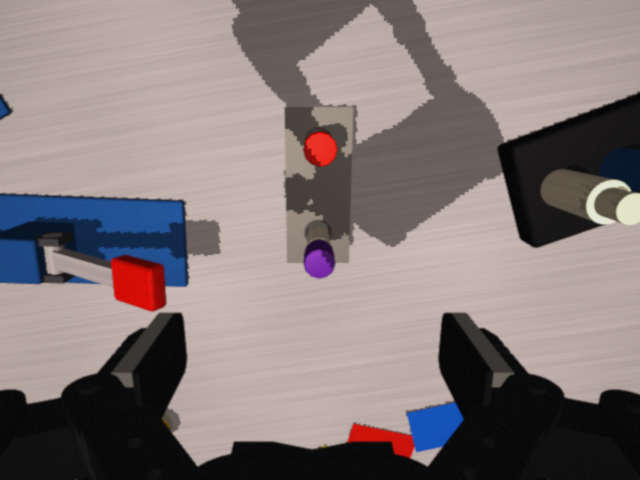

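The wrist view shows the purple cap at (319,258) and the red cap at (320,147), with the fingers centred at about (313,330). I go closer over the purple one.

Request:
jog_arm:
  series: "0.03 0 0.015 0 1; 0.06 0 0.018 0 1; 0.08 0 0.018 0 1; 0.08 0 0.018 0 1; 0.08 0 0.018 0 1"

```text
time: 2.9
tcp_pos: [0.5609, 0.3743, 0.1521]
tool_rot: [1.255, 1.57, 1.1]
ft_force: [1.0, 0.8, 0.6]
opening: 0.0857
```

```bash
cat > cap.py <<'E'
from h import *
from fit import sel,rect
d=cam('wrist'); save(d,'w2.png'); W=pts(d); go(.565,.3755,.089,81)
for c in (137,0):
    f=(lambda h,s,v:(abs(h-137)<15)&(s>80)) if c else (lambda h,s,v:((h<6)|(h>174))&(s>150))
    P=sel(W,d['image'],[.4,.25,.117],[.7,.5,.13],f); P=P[np.all(np.abs(P-np.nanmedian(P,0))<.013,1)]
    if len(P)>4: print(len(P),rect(P),P.mean(0))
E
python3 cap.py
```

```text
t 2.95 tcp [0.5615 0.3745 0.1531] yang 81.09 tilt [ 0.002   0.0012 -1.    ] SHIFT [0.0641 0.0015 0.0032] turn 0.09 j6 -0.94 F [ 0.4 -1.3 -0.1] op 0.0852
1363 (array([565.2, 375.2]), array([18.7, 19.2]), 37.4) [0.5648041  0.37535366 0.11907361]
1845 (array([496.6, 386.6]), array([18.3, 19.3]), 34.6) [0.49640367 0.38663803 0.11906026]
```

Request:
jog_arm:
  series: "0.02 0.001 0.003 0 1; 0.045 0.001 0.003 0 1; 0.065 0.001 0.003 0 1; 0.065 0.001 0.003 0 -1; 0.065 0.001 0.003 0 -1"

```text
time: 3.45
tcp_pos: [0.5652, 0.3747, 0.0881]
tool_rot: [0.649, 1.568, 0.493]
ft_force: [-0.3, -0.5, 0.5]
opening: 0.0589
```

Request:
jog_arm:
  series: "0 0 0 0 -1; 0 0 0 0 -1; 0 0 0 0 -1; 0 0 0 0 -1; 0 0 0 0 -1"

```text
time: 3.95
tcp_pos: [0.5654, 0.3745, 0.088]
tool_rot: [0.654, 1.568, 0.497]
ft_force: [-1.1, -0.8, 6.8]
opening: 0.0183
```

```bash
python3 cap.py
```

```text
t 4.0 tcp [0.5654 0.3745 0.088 ] yang 81.03 tilt [ 0.0026  0.0014 -1.    ] SHIFT [-0.001   0.0009 -0.0005] turn 0.03 j6 -0.94 F [ 0.5 -1.1  6.8] op 0.0182
2999 (array([565.3, 374.2]), array([18.6, 20.5]), 80.9) [0.56459027 0.37451937 0.11902311]
4739 (array([496.6, 386.5]), array([18.9, 19.1]), 66.1) [0.49631624 0.38647878 0.11904717]
```

Request:
jog_arm:
  series: "-0.02 0 0 0 -1; -0.05 0 0 0 -1; -0.1 0 0 0 -1; -0.15 0 0 0 -1; -0.15 -0.03 0.01 0 -1"

```text
time: 4.5
tcp_pos: [0.5717, 0.347, 0.2453]
tool_rot: [0.675, 1.555, 0.523]
ft_force: [0.3, -0.5, 0.9]
opening: 0.0183
```

Request:
jog_arm:
  series: "0 -0.045 0.01 0 -1; 0 -0.09 0.02 0 -1; 0 -0.135 0.035 0 -1; 0 -0.18 0.05 0 -1; 0 -0.225 0.065 0 -1"

```text
time: 5.0
tcp_pos: [0.5988, 0.1087, 0.2366]
tool_rot: [0.546, 1.571, 0.389]
ft_force: [0.1, -0.3, 0.5]
opening: 0.0184
```

Request:
jog_arm:
  series: "0 -0.045 0.015 0 -1; 0 -0.09 0.03 0 -1; 0 -0.135 0.045 0 -1; 0 -0.18 0.06 0 -1; 0 -0.225 0.075 0 -1"

```text
time: 5.5
tcp_pos: [0.6379, -0.1253, 0.2365]
tool_rot: [1.073, 1.571, 0.917]
ft_force: [1.6, 0.9, -1.0]
opening: 0.0185
```

Request:
jog_arm:
  series: "0 -0.045 0.01 0 -1; 0 -0.075 0.02 0 -1; 0 -0.075 0.02 0 -1; 0 -0.075 0.02 0 -1; 0 -0.075 0.02 0 -1"

```text
time: 6.0
tcp_pos: [0.6459, -0.1994, 0.2363]
tool_rot: [2.107, 1.57, 1.952]
ft_force: [-0.4, 0.2, -0.6]
opening: 0.0185
```

Run:
```python
from h import *
d=cam('wrist'); save(d,'w3.png'); W=pts(d); np.savez('w3.npz',W=W,im=d['image']); go(.585,-.205,.24,85)
from fit import run; run('w',W,d['image'])
```

```text
t 6.05 tcp [ 0.6461 -0.1991  0.2365] yang 81.12 tilt [ 1.e-04  4.e-04 -1.e+00] SHIFT [-0.0035 -0.0153 -0.0594] turn -3.88 j6 -1.83 F [ 0.1  0.1 -0.6] op 0.0185
w racktop 21137 (array([ 641.6, -153.2]), array([0., 0.]), 0.0) [nan nan nan]
w tab 4588 (array([nan, nan]), array([0., 0.]), 0.0) [nan nan nan]
w dot 436 (array([ 579.9, -129.7]), array([15.6, 15.7]), 80.5) [nan nan nan]
w jackbase 1624 (array([550. ,  69.1]), array([28.9, 42.5]), 78.2) [nan nan nan]
w coltop 0
w saddle 0
w pad 0
w pcap 0
w pcapall 0
w rcap 0
w blocktop 0
w ring 827 (array([ 575.2, -209.4]), array([32.1, 32.1]), 9.4) [nan nan nan]
```

View pics/w3.png

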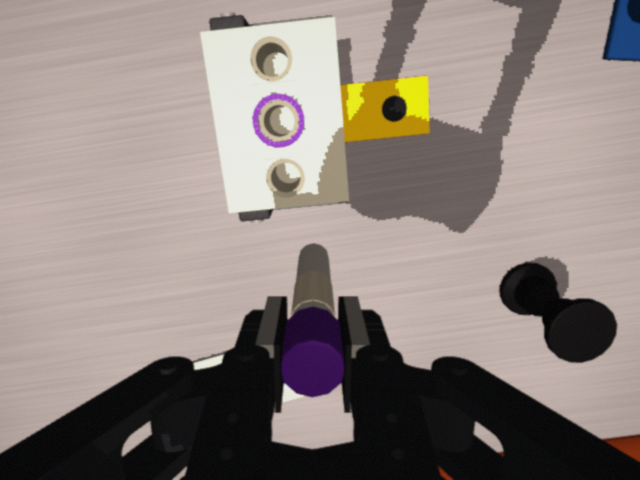

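The wrist view shows the purple ring at (279,120), the dot at (394,108), and the held tube pointing nearly straight down (foot at (313,250)). I check the tube's axis and the fits.

```bash
sed -i "s/    return W\[m\]/    P=W[m]; P=P[np.isfinite(P).all(1)]; return P[np.all(np.abs(P-np.median(P,0))<.15,1)] if len(P) else P/" fit.py
python3 - <<'E'
from h import *
from fit import sel,rect
z=np.load('w3.npz');W=z['W'];im=z['im']
P=sel(W,im,[.5,-.3,.097],[.7,-.1,.104],lambda h,s,v:v>0);print('top',len(P),rect(P),np.median(P,0))
P=sel(W,im,[.5,-.3,.052],[.7,-.08,.064],lambda h,s,v:(abs(h-27)<8)&(s>120));print('tab',rect(P),np.median(P,0))
o=bot.observe()['tcp_pos']
with np.errstate(invalid='ignore'):
  for a,b in [(.165,.175),(.175,.185),(.185,.195),(.195,.205),(.205,.215),(.23,.245),(.25,.265)]:
    m=(W[...,2]>a)&(W[...,2]<b)&(abs(W[...,0]-o[0])<.03)&(abs(W[...,1]-o[1])<.012); 
    Q=W[m]-o; print(a,len(Q), np.round(Q.mean(0)[:2],4) if len(Q) else '', np.round(np.ptp(Q,0),4) if len(Q) else '')
E
```

```text
top 20309 (array([ 575.2, -216.4]), array([108.4, 148.9]), 86.9) [ 0.56974371 -0.20837356  0.09907592]
tab (array([ 581.3, -127.6]), array([77.7, 44.6]), 87.1) [ 0.57854141 -0.1377411   0.05710532]
0.165 175 [-0.0062  0.001 ] [0.0098 0.0157 0.0099]
0.175 193 [-0.0062  0.001 ] [0.0088 0.0157 0.0099]
0.185 223 [-0.0062  0.001 ] [0.0092 0.0158 0.0099]
0.195 221 [-0.0065  0.0008] [0.0078 0.0152 0.0096]
0.205 301 [-0.0067  0.0009] [0.008  0.016  0.0098]
0.23 752 [-0.0074 -0.0001] [0.0138 0.0239 0.015 ]
0.25 1876 [-0.0087 -0.0003] [0.026 0.024 0.015]
```

Request:
jog_arm:
  series: "0 -0.01 -0.03 0 -1; 0 -0.02 -0.06 0 -1; 0.02 -0.021 -0.0685 0 -1; 0.045 -0.021 -0.0685 0 -1; 0.045 -0.021 -0.0685 0 -1"

```text
time: 6.55
tcp_pos: [0.5734, -0.2085, 0.1888]
tool_rot: [2.785, 1.565, 2.63]
ft_force: [-0.7, 0.8, -1.0]
opening: 0.0184
```

Run:
```python
from h import *
from fit import sel,rect
go(.5753,-.2094,.133)
d=cam('wrist'); W=pts(d); save(d,'w4.png')
P=sel(W,d['image'],[.5,-.3,.097],[.7,-.1,.104],lambda h,s,v:(abs(h-137)<15)&(s>60));print(len(P),rect(P),np.mean(P,0))
P=sel(W,d['image'],[.5,-.2,.052],[.7,-.08,.064],lambda h,s,v:v<60);print(len(P),rect(P),np.mean(P,0))
```

```text
t 6.55 tcp [ 0.5734 -0.2085  0.1888] yang 81.12 tilt [-0.0051  0.0029 -1.    ] SHIFT [ 0.0558 -0.0007  0.0023] turn 0 j6 -1.89 F [-0.7  0.8 -1. ] op 0.0184
708 (array([ 573.3, -209.6]), array([32. , 28.7]), 86.7) [ 0.57088494 -0.20937006  0.10032821]
507 (array([ 579.7, -129.5]), array([16.8, 16.3]), 58.1) [ 0.57967661 -0.1295329   0.05775713]
```

View pics/w4.png

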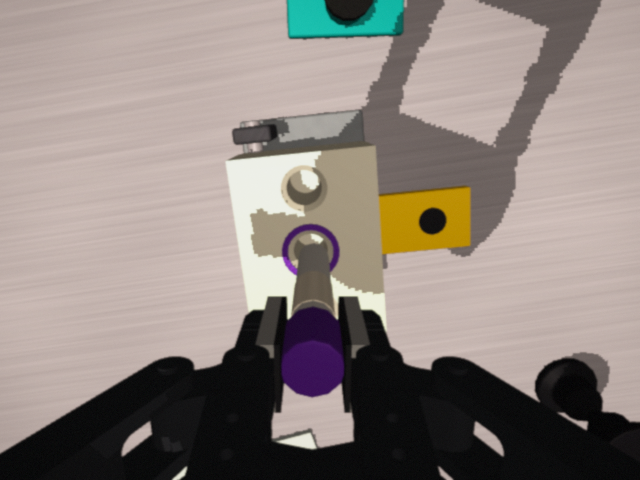

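The foot at (313,245) sits over the ring at (311,250), so I descend.

Request:
jog_arm:
  series: "0 0 0 0 -1; 0 0 0 0 -1; 0.008 0 0 0 -1; 0.014 0 0 0 -1; 0.018 0 0 0 -1"

```text
time: 7.1
tcp_pos: [0.5748, -0.2105, 0.1724]
tool_rot: [2.705, 1.57, 2.548]
ft_force: [0.5, -1.1, -0.1]
opening: 0.0182
```

Run:
```python
from h import *
go(.5753,-.2094,.133)
```

```text
t 7.1 tcp [ 0.5748 -0.2105  0.1724] yang 81.03 tilt [-9.e-04  6.e-04 -1.e+00] SHIFT [0.0394 0.0012 0.0003] turn 0 j6 -1.89 F [ 0.5 -1.1 -0.1] op 0.0182
```

Request:
jog_arm:
  series: "0.006 0.001 0 0 -1; 0.012 0.001 0 0 -1; 0.018 0.001 0 0 -1; 0.024 0.001 0 0 -1; 0.03 0.001 0 0 -1"

```text
time: 7.6
tcp_pos: [0.5752, -0.2097, 0.1427]
tool_rot: [2.228, 1.571, 2.071]
ft_force: [0.3, -0.4, -0.2]
opening: 0.0184
```

Run:
```python
from h import *
go(.5753,-.2094,.133)
```

```text
t 7.6 tcp [ 0.5752 -0.2097  0.1427] yang 81.03 tilt [-1.e-04  2.e-04 -1.e+00] SHIFT [0.0097 0.0003 0.0001] turn 0 j6 -1.89 F [ 0.3 -0.4 -0.2] op 0.0184
```

Request:
jog_arm:
  series: "0.004 0 0 0 -1; 0.007 0 0 0 -1; 0.009 0 0 0 -1; 0.01 0 0 0 -1; 0.01 0 0 0 -1"

```text
time: 8.1
tcp_pos: [0.5753, -0.2097, 0.1333]
tool_rot: [0.37, 1.571, 0.214]
ft_force: [0.4, 0.4, -0.2]
opening: 0.0183
```

Request:
jog_arm:
  series: "0.001 0 0 0 -1; 0.002 0 0 0 -1; 0.002 0 0 0 -1"

```text
time: 8.4
tcp_pos: [0.576, -0.2099, 0.1329]
tool_rot: [-0.186, 1.568, -0.343]
ft_force: [-0.8, 1.7, 6.8]
opening: 0.0184
```

Request:
jog_arm:
  series: "0.001 0 0 0 -1; -0.001 0 0 0 0; -0.001 0 0 0 0; -0.001 0 0 0 0; -0.001 0 0 0 0"

```text
time: 8.9
tcp_pos: [0.5751, -0.2096, 0.1319]
tool_rot: [2.724, 1.57, 2.568]
ft_force: [0.1, 0.6, -0.3]
opening: 0.0427
```

Request:
jog_arm:
  series: "-0.03 0 0 0 0; -0.07 0 0 0 0; -0.11 0 0 0 1; -0.11 0 0.05 0 1; -0.11 0 0.08 0 1"

```text
time: 9.4
tcp_pos: [0.6562, -0.2226, 0.2446]
tool_rot: [-0.218, 1.566, -0.374]
ft_force: [-0.9, -0.5, -1.4]
opening: 0.0834
```

Run:
```python
from h import *
from fit import sel,rect
go(.55,.145,.25,-5)
d=cam('wrist'); W=pts(d); save(d,'w5.png')
P=sel(W,d['image'],[.5,-.3,.13],[.7,-.1,.18],lambda h,s,v:(abs(h-137)<15)&(s>60));print('cap',len(P),rect(P[P[:,2]>P[:,2].max()-.004]),np.mean(P,0),P[:,2].max())
P=sel(W,d['image'],[.5,-.2,.052],[.7,-.08,.064],lambda h,s,v:v<60);print(len(P),rect(P),np.mean(P,0))
P=sel(W,d['image'],[.5,-.3,.052],[.7,-.1,.064],lambda h,s,v:(abs(h-27)<8)&(s>120));print('tab',rect(P),np.median(P,0))
```

```text
t 9.4 tcp [ 0.6562 -0.2226  0.2446] yang 81.02 tilt [ 0.0044 -0.0017 -1.    ] SHIFT [-0.0064  0.3465 -0.1623] turn 86.02 j6 -1.85 F [-0.9 -0.5 -1.4] op 0.0834
cap 1292 (array([ 576. , -209.1]), array([18.5, 18.9]), 64.6) [ 0.57610736 -0.2087809   0.16141005] 0.1663933890821119
432 (array([ 579.6, -129.4]), array([16. , 16.5]), 33.3) [ 0.57962838 -0.12938931  0.05768547]
tab (array([ 579.4, -124.3]), array([77.8, 44.9]), 87.1) [ 0.57862073 -0.13563571  0.05708303]
```

The tube is home: its cap top is at 0.165 m and it is centred on the hole. Now the jack.

Request:
jog_arm:
  series: "0 0.04 -0.025 8 1; 0 0.08 -0.05 16 1; 0 0.12 -0.075 24 1; 0 0.16 -0.1 32 1; 0 0.2 -0.12 40 1"

```text
time: 9.95
tcp_pos: [0.5654, -0.0043, 0.242]
tool_rot: [-2.594, 1.57, 2.829]
ft_force: [0.7, -0.1, 0.2]
opening: 0.0856
```

Run:
```python
from h import *
go(.53,.06,.25,-13)
```

```text
t 9.95 tcp [ 0.5654 -0.0043  0.242 ] yang 40.69 tilt [-8.e-04  2.e-04 -1.e+00] SHIFT [-0.0079  0.015  -0.0719] turn 53.69 j6 -0.85 F [ 0.7 -0.1  0.2] op 0.0856
```

Request:
jog_arm:
  series: "-0.002 0.005 -0.02 8 1; -0.004 0.01 -0.04 16 1; -0.006 0.015 -0.072 24 1; -0.008 0.015 -0.072 32 1; -0.008 0.015 -0.072 40 1"

```text
time: 10.45
tcp_pos: [0.5305, 0.0592, 0.2506]
tool_rot: [1.562, 1.57, 0.005]
ft_force: [-0.3, 0.5, -0.3]
opening: 0.0856
```

Request:
jog_arm:
  series: "0 0 0 8 1; 0 0 0 13.5 1; 0 0 0 13.5 1; 0 0 0 13.5 1"

```text
time: 10.85
tcp_pos: [0.5308, 0.0582, 0.2501]
tool_rot: [-1.55, 1.57, 2.948]
ft_force: [0.6, 0.4, -0.9]
opening: 0.0858
```

```bash
cat > jk.py <<'E'
from h import *
from fit import sel,rect
import sys
d=cam('wrist'); W=pts(d); save(d,sys.argv[1]); np.savez('jk.npz',W=W,im=d['image'])
B=lambda h,s,v:(abs(h-110)<12)&(s>100)
lo,hi=[float(a) for a in sys.argv[2:4]]
for n,a,b,c in [('base',.003,.014,B),('col',.059,.07,B),('sad',.034,.046,lambda h,s,v:v<60),('pad',.075,.115,lambda h,s,v:((h<6)|(h>174))&(s>150))]:
    P=sel(W,d['image'],[.46,lo,a],[.65,hi,b],c)
    if len(P)>4: print(n,len(P),rect(P),P.mean(0).round(4), P[:,2].max().round(4))
E
python3 jk.py w6.png .03 .3
python3 - <<'E'
from h import *
go(.55,.143,.1,-13)
E
```

```text
base 11496 (array([545.6, 137.1]), array([163.1,  79.6]), 78.6) [0.5467 0.1433 0.0077] 0.0723
col 2812 (array([547.4, 143.5]), array([45.8, 39. ]), 78.4) [0.5463 0.1419 0.0621] 0.0668
sad 1092 (array([533. ,  75.1]), array([38. , 29.8]), 88.4) [0.5334 0.0786 0.0385] 0.0417
t 10.9 tcp [0.5309 0.0582 0.2501] yang -12.33 tilt [-3.e-04  1.e-04 -1.e+00] SHIFT [ 0.1501  0.0006 -0.0869] turn 0.67 j6 0.18 F [-0.1 -0.2  0.6] op 0.0855
```

View pics/w6.png

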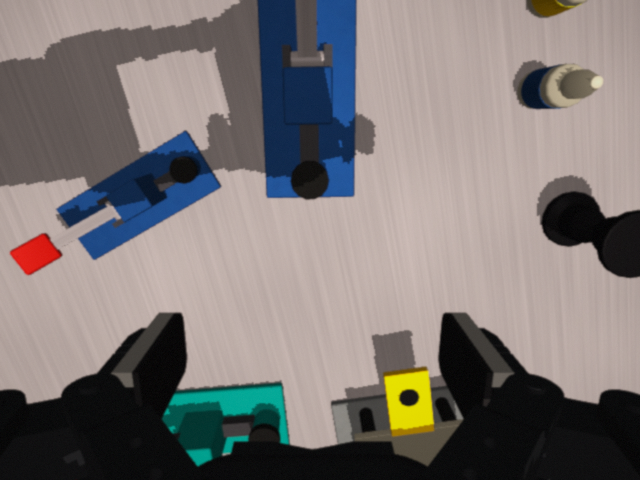

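The large jack's column is at (308,95), the saddle at (310,180), and the fits agree to about 1 mm. I grasp it.

Request:
jog_arm:
  series: "0 -0.001 -0.03 -0.8 1; 0.01 -0.002 -0.06 -0.8 1; 0.05 -0.003 -0.0855 -0.8 1; 0.1 -0.003 -0.0855 -0.8 1; 0.1 -0.003 -0.0855 -0.8 1"

```text
time: 11.4
tcp_pos: [0.5422, 0.1425, 0.1442]
tool_rot: [-1.248, 1.558, -3.019]
ft_force: [-0.8, -1.1, -0.1]
opening: 0.0856
```

```bash
python3 jk.py w7.png .03 .3
python3 - <<'E'
from h import *
go(.5465,.1423,.018,-11.5)
E
```

```text
base 21276 (array([549. , 154.2]), array([203.2,  80.1]), 78.7) [0.5511 0.1685 0.0075] 0.0924
col 4636 (array([545.4, 130.8]), array([63.7, 43.6]), 77.3) [0.5462 0.1427 0.0624] 0.0667
sad 1735 (array([539.4, 109.5]), array([137.4,  34.2]), 78.6) [0.5337 0.0818 0.039 ] 0.0495
pad 5512 (array([573.1, 242.8]), array([51.1, 32.3]), 9.3) [0.5657 0.2415 0.0983] 0.107
t 11.45 tcp [0.5445 0.1423 0.148 ] yang -11.57 tilt [-7.1e-03 -9.0e-04 -1.0e+00] SHIFT [ 0.13    0.0028 -0.0007] turn -0.07 j6 0.32 F [0.1 0.3 0.2] op 0.0853
```

Request:
jog_arm:
  series: "0.03 0.001 0 0 1; 0.07 0.001 0 0 1; 0.1 0.001 0 0 1; 0.12 0.001 0 0 1; 0.132 0.001 0 0 1"

```text
time: 11.95
tcp_pos: [0.549, 0.1417, 0.0194]
tool_rot: [1.897, 1.569, 0.122]
ft_force: [0.6, -0.0, -0.3]
opening: 0.0859
```

Request:
jog_arm:
  series: "0 0 0 0 0.5; 0 0 0 0 -1; 0 0 0 0 -1; 0 0 0 0 -1; 0 0 0 0 -1"

```text
time: 12.45
tcp_pos: [0.5475, 0.1424, 0.02]
tool_rot: [2.19, 1.57, 0.416]
ft_force: [-3.8, 0.0, 7.6]
opening: 0.0353
```

```bash
python3 jk.py w7.png .03 .3
python3 - <<'E'
from h import *
go(.5465,.1423,.018,-11.5)
E
```

```text
base 41391 (array([552.8, 163.4]), array([171.9,  81.2]), 78.6) [0.5597 0.2022 0.0075] 0.1003
col 16412 (array([546.8, 119.9]), array([88.8, 40.4]), 85.8) [0.5483 0.1462 0.064 ] 0.0944
sad 812 (array([551.7, 162.4]), array([29.4, 62. ]), 78.1) [0.5509 0.1582 0.0419] 0.0526
t 12.5 tcp [0.5475 0.1424 0.02  ] yang -11.67 tilt [ 8.e-04  4.e-04 -1.e+00] SHIFT [ 0.002  -0.001   0.0003] turn -0.17 j6 0.32 F [-2.6 -0.2  7.1] op 0.0352
```

Request:
jog_arm:
  series: "-0.005 0 0 0 -1; -0.015 0 0 0 -1; -0.025 0.005 0.01 0 -1; -0.03 0.015 0.03 -2 -1; -0.03 0.028 0.055 -4 -1"

```text
time: 13.0
tcp_pos: [0.5645, 0.0822, 0.0498]
tool_rot: [1.713, 1.569, 0.012]
ft_force: [0.6, -0.3, -8.8]
opening: 0.0351
```

Request:
jog_arm:
  series: "0 0.015 0.028 -2 -1; 0 0.03 0.055 -4 -1; 0 0.037 0.07 -4.4 -1; 0 0.037 0.07 -4.4 -1; 0 0.037 0.07 -4.4 -1"

```text
time: 13.5
tcp_pos: [0.5909, 0.0076, 0.0485]
tool_rot: [-2.11, 1.57, 2.543]
ft_force: [-0.3, -0.3, -8.5]
opening: 0.0355
```

Run:
```python
from h import *
from fit import sel,rect
go(.5834,-.0646,.024,-3.3)
B=lambda h,s,v:(abs(h-110)<12)&(s>100)
for n in ['wrist','scene','side']:
    d=cam(n); W=pts(d); im=d['image']; save(d,n+'8.png')
    for k,lo,hi,c in [('base',[.5,-.12,.02],[.68,.16,.048],B),('sad',[.52,-.12,.06],[.65,-.03,.08],lambda h,s,v:v<60),('dot',[.54,-.16,.052],[.62,-.09,.064],lambda h,s,v:v<60),('pcap',[.54,-.25,.158],[.62,-.17,.172],lambda h,s,v:(abs(h-137)<15)&(s>60))]:
        P=sel(W,im,lo,hi,c)
        if len(P)>4: print(n,k,len(P),rect(P),P.mean(0).round(4))
```

```text
t 13.5 tcp [0.5909 0.0076 0.0485] yang -3.35 tilt [-3.e-04  2.e-04 -1.e+00] SHIFT [ 0.0245 -0.0033  0.0725] turn -0.05 j6 -0.06 F [-0.3 -0.3 -8.5] op 0.0355
wrist base 41300 (array([596.7,  28.9]), array([172.2,  88.4]), 87.2) [0.5943 0.0685 0.0358]
scene base 2068 (array([597. ,  20.9]), array([195.5,  77.1]), 87.6) [0.6083 0.0291 0.0344]
scene sad 39 (array([602.1, -61.9]), array([19.6,  8.7]), 79.2) [ 0.602  -0.0617  0.0619]
scene pcap 102 (array([ 580.5, -209.6]), array([16.8, 17.8]), 70.3) [ 0.5824 -0.2096  0.1616]
side base 1554 (array([589.1,  24.7]), array([202.7,  77. ]), 86.8) [0.5861 0.0625 0.0348]
side sad 11 (array([587.7, -15.2]), array([ 5.2, 89. ]), 11.8) [ 0.5886 -0.0242  0.0857]
side pcap 26 (array([ 572.2, -202. ]), array([12.2,  9.6]), 80.1) [ 0.5714 -0.2024  0.1606]
```

View pics/side8.png

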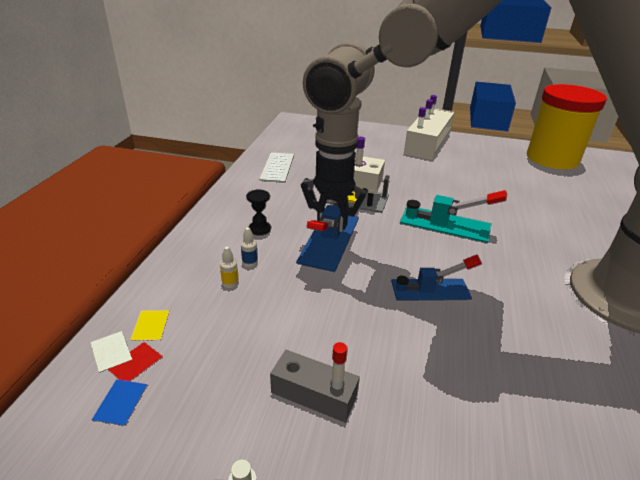

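Request:
jog_arm:
  series: "0.01 -0.001 0.01 0 -1; 0.02 -0.002 0.025 0 -1; 0.0255 -0.003 0.04 0 -1; 0.0255 -0.0033 0.058 0 -1; 0.0255 -0.0033 0.0725 0 -1"

```text
time: 14.15
tcp_pos: [0.583, -0.0659, 0.0219]
tool_rot: [-1.569, 1.569, 3.085]
ft_force: [0.5, 0.3, -8.4]
opening: 0.0353
```

Request:
jog_arm:
  series: "0 0 0 0 -1; 0 0 0 0 -1; 0 0 0 0 -1"

```text
time: 14.45
tcp_pos: [0.5836, -0.0637, 0.0228]
tool_rot: [-2.909, 1.57, 1.747]
ft_force: [0.9, -0.2, -7.9]
opening: 0.0352
```

```bash
cat > place.py <<'E'
from h import *
from fit import sel,rect
go(.5834,-.0646,.02,-3.3)
B=lambda h,s,v:(abs(h-110)<12)&(s>100)
Y=lambda h,s,v:(abs(h-27)<8)&(s>120)
for n in ['wrist','scene','side']:
    d=cam(n); W=pts(d); im=d['image']; save(d,n+'9.png')
    for k,lo,hi,c in [('base',[.5,-.2,.002],[.68,.1,.018],B),('sad',[.52,-.17,.032],[.65,-.09,.048],lambda h,s,v:v<60),('dot',[.54,-.16,.052],[.62,-.09,.064],lambda h,s,v:v<60),('tab',[.54,-.2,.054],[.62,-.09,.064],Y),('pcap',[.54,-.25,.158],[.62,-.17,.172],lambda h,s,v:(abs(h-137)<15)&(s>60))]:
        P=sel(W,im,lo,hi,c)
        if len(P)>4: print(n,k,len(P),rect(P),P.mean(0).round(4))
E
python3 place.py
```

```text
t 14.45 tcp [ 0.5836 -0.0637  0.0228] yang -3.27 tilt [-1.e-04  3.e-04 -1.e+00] SHIFT [ 0.0028 -0.0001  0.0009] turn 0.03 j6 -0.18 F [ 0.9 -0.2 -7.9] op 0.0352
wrist base 41331 (array([586. , -42.1]), array([172.9,  82.2]), 87.0) [ 0.5869 -0.0027  0.0101]
scene base 2053 (array([588.9, -50. ]), array([195.3,  78.2]), 87.1) [ 0.6015 -0.0367  0.0087]
scene sad 57 (array([ 593.8, -127.5]), array([11.1, 24.7]), 12.2) [ 0.5945 -0.1287  0.036 ]
scene dot 11 (array([ 582.8, -130.4]), array([5.1, 6.6]), 54.4) [ 0.583  -0.1302  0.0572]
scene tab 536 (array([ 583. , -137.7]), array([62.5, 38.5]), 87.0) [ 0.5857 -0.1385  0.0559]
scene pcap 100 (array([ 580.9, -209.5]), array([15.1, 17.8]), 34.5) [ 0.5823 -0.2097  0.1617]
side base 1288 (array([581.3, -49.8]), array([209. ,  76.5]), 86.5) [ 0.5789 -0.0087  0.0093]
side tab 57 (array([ 575., -140.]), array([188.3,  35.2]), 83.4) [ 0.5749 -0.1287  0.0533]
```

Request:
jog_arm:
  series: "0.001 0 0.001 0 -1; 0.002 0 0.001 0 -1; 0.003 0 0.001 0 -1; 0.003 0 0.001 0 -1; 0.003 0 0.001 0 -1"

```text
time: 15.1
tcp_pos: [0.5836, -0.0647, 0.0201]
tool_rot: [2.412, 1.571, 0.785]
ft_force: [-2.4, 1.0, -3.4]
opening: 0.0355
```

Request:
jog_arm:
  series: "0 0 0 0 -0.2; 0 0 0 0 0.2; 0 0 0 0 0.6; 0 0 0 0 1; 0 0 0 0 1"

```text
time: 15.6
tcp_pos: [0.584, -0.065, 0.0202]
tool_rot: [1.493, 1.57, -0.135]
ft_force: [-0.3, -0.3, -0.1]
opening: 0.0852
```

```bash
python3 place.py
```

```text
t 15.6 tcp [ 0.584  -0.065   0.0202] yang -3.28 tilt [ 1.1e-03 -2.0e-04 -1.0e+00] SHIFT [ 0.0002 -0.0007 -0.0003] turn 0.02 j6 -0.18 F [-0.3 -0.3 -0.1] op 0.0852
wrist base 48279 (array([585.3, -47.6]), array([180. ,  81.4]), 86.9) [ 0.5865 -0.0175  0.0075]
scene base 2032 (array([590.2, -51.5]), array([195.9,  77. ]), 88.1) [ 0.6011 -0.0378  0.006 ]
scene sad 76 (array([ 582.8, -121.6]), array([17.6, 45.2]), 48.4) [ 0.594  -0.1297  0.0344]
scene dot 6 (array([ 584.1, -130.6]), array([3.3, 6.7]), 80.5) [ 0.5833 -0.1305  0.0568]
scene tab 531 (array([ 582.8, -137.8]), array([62.2, 40. ]), 86.8) [ 0.5857 -0.1382  0.056 ]
scene pcap 94 (array([ 580.8, -209.6]), array([15.8, 16.6]), 68.0) [ 0.5822 -0.2099  0.1615]
side base 1326 (array([579.3, -47.1]), array([199.9,  79.3]), 85.7) [ 0.579  -0.0117  0.0071]
side tab 53 (array([564.4, -85.1]), array([28. , 76.4]), 35.5) [ 0.5786 -0.1055  0.0563]
```

Request:
jog_arm:
  series: "-0.02 0 0 0 1; -0.06 0 0 0 1; -0.11 0 0 0 1; -0.16 0 0 0 1; -0.18 0 0 0 -1"

```text
time: 16.25
tcp_pos: [0.5855, -0.0652, 0.2054]
tool_rot: [1.396, 1.562, -0.232]
ft_force: [0.2, -0.8, 0.5]
opening: 0.0733
```

Request:
jog_arm:
  series: "0 0 0 0 -1; 0 0 0 0 -1; 0 0 0 0 -1; 0 0 0 0 -1"

```text
time: 16.65
tcp_pos: [0.5829, -0.0647, 0.198]
tool_rot: [-1.791, 1.567, 2.864]
ft_force: [0.5, 0.3, -0.4]
opening: 0.0123
```

```bash
python3 jk.py w10.png -.16 .1
python3 - <<'E'
from h import *
u=np.array([.0576,.998])
for y in (170,):
    p=np.array([.5797,-.1295])+u*y/1000; print(p); go(*p,.12)
E
```

```text
base 14625 (array([585.2, -52.5]), array([202. ,  79.9]), 87.0) [ 0.5859 -0.0349  0.0077] 0.0906
col 3168 (array([585.1, -74.6]), array([59.4, 41.3]), 85.8) [ 0.5842 -0.0652  0.0621] 0.0662
pad 5049 (array([593.1,  50.8]), array([55.6, 38.1]), 85.4) [0.5894 0.0427 0.1016] 0.1111
[0.589492 0.04016 ]
t 16.7 tcp [ 0.583  -0.0647  0.1982] yang -3.27 tilt [-2.8e-03  8.0e-04 -1.0e+00] SHIFT [ 0.0783  0.0007 -0.105 ] turn 0 j6 -0.18 F [ 0.6 -0.5 -0.2] op 0.0046
```

View pics/w10.png

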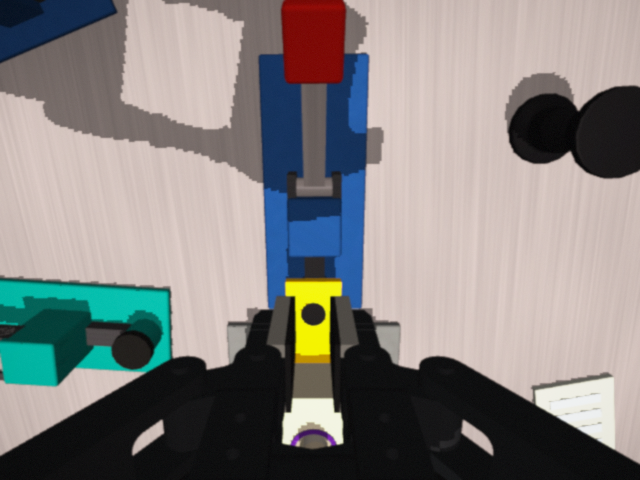

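The black dot (313,314), the jack's column (314,228) and the handle (315,60) are in line, and the fits put the saddle within about 1.5 mm of the dot. Now to the pad.

Request:
jog_arm:
  series: "0 0 -0.04 0 -1; 0 0 -0.08 0 -1; 0.03 0.0005 -0.101 0 -1; 0.075 0.0005 -0.101 0 -1; 0.08 0.0005 -0.101 0 -1"

```text
time: 17.2
tcp_pos: [0.5861, 0.037, 0.1141]
tool_rot: [-1.582, 1.559, 3.075]
ft_force: [-0.8, -0.7, -0.6]
opening: 0.0001
```

Request:
jog_arm:
  series: "0 0 0 0 -1; 0 0 0 0 -1; 0 0 0 0 -1"

```text
time: 17.5
tcp_pos: [0.5911, 0.0353, 0.1219]
tool_rot: [1.588, 1.567, -0.041]
ft_force: [-0.4, -0.5, -0.4]
opening: 0.0001
```

```bash
cat > pr.py <<'E'
from h import *
p=np.array([.5797,-.1303])+np.array([.0576,.998])*.182; go(*p,.045,-3.3)
E
python3 pr.py
```

```text
t 17.5 tcp [0.5911 0.0353 0.1219] yang -3.32 tilt [ 3.7e-03 -2.0e-04 -1.0e+00] SHIFT [ 0.0769 -0.0022 -0.0159] turn -0.02 j6 -0.01 F [-0.4 -0.5 -0.4] op 0.0001
```

Request:
jog_arm:
  series: "0.01 -0.001 0 0 -1; 0.018 -0.001 -0.002 0 -1; 0.026 -0.001 -0.006 0 -1; 0.035 -0.001 -0.01 0 -1; 0.043 -0.001 -0.012 0 -1"

```text
time: 18.0
tcp_pos: [0.5898, 0.0484, 0.0763]
tool_rot: [1.697, 1.57, 0.07]
ft_force: [-0.2, 0.4, 4.7]
opening: 0.0002
```

```bash
python3 pr.py
```

```text
t 18.0 tcp [0.5898 0.0484 0.0763] yang -3.25 tilt [ 6.e-04  0.e+00 -1.e+00] SHIFT [ 0.0313  0.0002 -0.0029] turn 0.05 j6 0.01 F [-0.2  0.4  4.7] op 0.0002
```

Request:
jog_arm:
  series: "0.008 0 -0.002 0 -1; 0.016 0 -0.003 0 -1; 0.023 0 -0.003 0 -1; 0.029 0 -0.003 0 -1; 0.033 0 -0.003 0 -1"

```text
time: 18.5
tcp_pos: [0.5903, 0.0519, 0.0449]
tool_rot: [2.102, 1.569, 0.474]
ft_force: [-8.7, 1.6, 35.4]
opening: -0.0001
```

Request:
jog_arm:
  series: "0.001 0 0 0 -1; 0.002 0 0 0 -1; 0.002 0 0 0 -1"

```text
time: 18.8
tcp_pos: [0.5903, 0.0519, 0.0452]
tool_rot: [1.846, 1.568, 0.219]
ft_force: [-9.1, 1.5, 31.2]
opening: 0.0003
```

```bash
python3 pr.py
cat > tilt.py <<'E'
from h import *
from fit import sel
import sys
for n in ['scene','side']:
    d=cam(n); W=pts(d); save(d,n+sys.argv[1]+'.png')
    for k,c,lo,hi in [('tab',lambda h,s,v:(abs(h-27)<8)&(s>120),[.54,-.2,.04],[.62,-.08,.12]),('pcap',lambda h,s,v:(abs(h-137)<15)&(s>60),[.5,-.3,.12],[.66,-.15,.19]),('padred',lambda h,s,v:((h<6)|(h>174))&(s>150),[.52,0,.02],[.66,.1,.13]),('base',lambda h,s,v:(abs(h-110)<12)&(s>100),[.5,-.2,.002],[.68,.1,.016])]:
        P=sel(W,d['image'],lo,hi,c)
        if len(P)>4: print(n,k,len(P),P.mean(0).round(4),'z',P[:,2].min().round(3),P[:,2].max().round(3))
E
python3 tilt.py down1
```

```text
t 18.8 tcp [0.5903 0.0519 0.0452] yang -3.24 tilt [ 2.7e-03  6.0e-04 -1.0e+00] SHIFT [ 0.0002 -0.0001  0.0006] turn 0.06 j6 0.01 F [-9.1  1.5 31.2] op 0.0003
scene tab 618 [ 0.5869 -0.1454  0.0867] z 0.073 0.1
scene pcap 203 [ 0.58   -0.2474  0.1578] z 0.143 0.17
scene padred 126 [0.6048 0.0523 0.0396] z 0.032 0.045
scene base 2102 [ 0.602  -0.0384  0.006 ] z -0.0 0.029
side tab 85 [ 0.5664 -0.1369  0.0869] z -0.002 0.099
side pcap 68 [ 0.569  -0.2398  0.1565] z 0.144 0.167
side padred 181 [0.5853 0.0639 0.038 ] z 0.005 0.051
side base 821 [ 0.5677 -0.0126  0.007 ] z -0.004 0.059
```

The handle is fully down and the rack is tilted. Now let it come up along the reverse arc.

Request:
jog_arm:
  series: "-0.006 0 0 0 -1; -0.012 0 0 0 -1; -0.02 0 0.001 0 -1; -0.028 0 0.002 0 -1; -0.036 0 0.004 0 -1"

```text
time: 19.4
tcp_pos: [0.5896, 0.0474, 0.0783]
tool_rot: [2.562, 1.57, 0.935]
ft_force: [0.3, 2.2, 4.7]
opening: -0.0001
```

Request:
jog_arm:
  series: "-0.008 0 0.002 0 -1; -0.016 0 0.005 0 -1; -0.024 0 0.009 0 -1; -0.034 0 0.012 0 -1; -0.046 0 0.012 0 -1"

```text
time: 19.9
tcp_pos: [0.588, 0.0344, 0.1238]
tool_rot: [-1.596, 1.569, 3.059]
ft_force: [-0.0, 0.2, 0.2]
opening: -0.0002
```

Request:
jog_arm:
  series: "0 0 0 0 -1; 0 0 0 0 -1; 0 0 0 0 -1; 0 0 0 0 -1; 0 0 0 0 -1"

```text
time: 20.4
tcp_pos: [0.5886, 0.0352, 0.1234]
tool_rot: [-1.696, 1.57, 2.96]
ft_force: [-0.2, 0.0, 1.0]
opening: 0.0001
```

```bash
python3 tilt.py up; python3 place.py | grep -v pcap; python3 pr.py; python3 jk.py w11.png -.16 .15
```

```text
scene tab 596 [ 0.587  -0.1381  0.055 ] z 0.036 0.059
scene pcap 197 [ 0.5815 -0.2086  0.1551] z 0.141 0.165
scene padred 251 [0.5984 0.0407 0.0992] z 0.087 0.11
scene base 2096 [ 0.6016 -0.0359  0.006 ] z 0.0 0.034
side tab 238 [ 0.5741 -0.1342  0.0533] z 0.005 0.06
side pcap 80 [ 0.5702 -0.2015  0.1534] z 0.138 0.165
side padred 121 [0.5849 0.054  0.1001] z 0.024 0.11
side base 1363 [ 0.5782 -0.0152  0.0068] z -0.003 0.02
t 20.5 tcp [0.5887 0.0351 0.1235] yang -3.26 tilt [-5.e-04  1.e-04 -1.e+00] SHIFT [0.1035 0.0004 0.0999] turn 0.04 j6 -0.01 F [0.8 0.1 0.1] op 0.0
wrist base 7195 (array([587.8,   3.9]), array([118.6,  79.6]), 87.3) [0.5887 0.0149 0.0094]
scene base 2107 (array([589.8, -51.1]), array([196. ,  78.1]), 87.9) [ 0.6015 -0.0361  0.006 ]
scene sad 74 (array([ 594.4, -130.8]), array([23.4,  9.6]), 87.2) [ 0.5952 -0.1309  0.0351]
scene tab 527 (array([ 583. , -137.6]), array([62.5, 38.5]), 86.5) [ 0.5855 -0.1384  0.056 ]
side base 1367 (array([581.8, -46.4]), array([197.6,  76.7]), 86.8) [ 0.5782 -0.0156  0.0068]
side dot 10 (array([ 575.1, -126. ]), array([9.4, 6.1]), 9.7) [ 0.5753 -0.127   0.0571]
side tab 228 (array([ 573.8, -167.7]), array([134.,  37.]), 85.7) [ 0.5745 -0.1343  0.0541]
t 20.65 tcp [0.5888 0.0351 0.1237] yang -3.27 tilt [-1.e-04  1.e-04 -1.e+00] SHIFT [ 0.0787  0.0005 -0.0163] turn 0.03 j6 -0.01 F [-0.5  0.1 -0.2] op -0.0001
base 7162 (array([587.5,   3.7]), array([118.7,  78.9]), 87.0) [0.5886 0.0147 0.009 ] 0.1549
col 506 (array([585.4, -14.8]), array([120.5,   9.1]), 87.3) [ 0.5838 -0.0546  0.075 ] 0.1983
pad 5398 (array([590.4,  23.2]), array([33.5, 81.5]), 3.0) [0.5895 0.0485 0.104 ] 0.1392
```

View pics/sceneup.png

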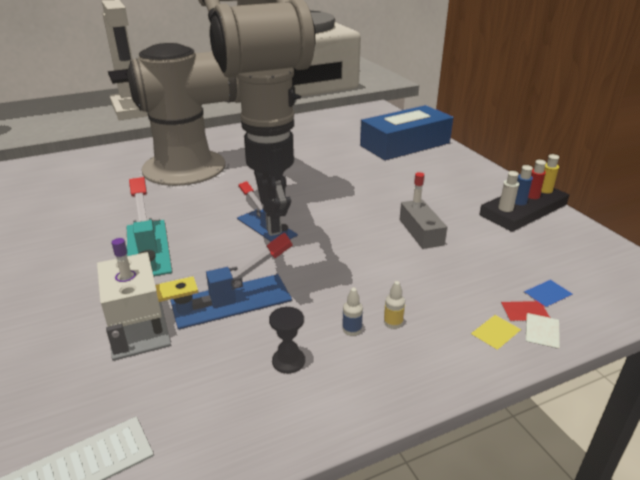

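The rack is level at (127,285) with the tube home, the handle is up at (280,245), and the jack has not moved. Now the second press.

Request:
jog_arm:
  series: "0.012 0 0 0 -1; 0.02 0 -0.002 0 -1; 0.029 0 -0.006 0 -1; 0.038 0 -0.01 0 -1; 0.046 0 -0.012 0 -1"

```text
time: 21.2
tcp_pos: [0.5893, 0.0477, 0.0771]
tool_rot: [-2.305, 1.57, 2.35]
ft_force: [-1.6, 1.4, 5.8]
opening: 0.0003
```

Request:
jog_arm:
  series: "0.008 0 -0.002 0 -1; 0.016 0 -0.003 0 -1; 0.023 0 -0.003 0 -1; 0.029 0 -0.003 0 -1; 0.034 0 -0.003 0 -1"

```text
time: 21.7
tcp_pos: [0.5899, 0.0513, 0.0448]
tool_rot: [2.606, 1.569, 0.979]
ft_force: [-11.7, 4.5, 40.5]
opening: 0.0001
```

Request:
jog_arm:
  series: "0 0 0 0 -1; 0 0 0 0 -1; 0 0 0 0 -1; 0 0 0 0 -1; 0 0 0 0 -1"

```text
time: 22.2
tcp_pos: [0.5897, 0.0514, 0.0459]
tool_rot: [2.408, 1.569, 0.781]
ft_force: [-6.3, 4.5, 20.7]
opening: -0.0004
```

```bash
python3 pr.py; python3 tilt.py down2; python3 pr.py
```

```text
t 22.2 tcp [0.5897 0.0514 0.0459] yang -3.24 tilt [ 0.0013  0.0013 -1.    ] SHIFT [0.0009 0.0004 0.    ] turn 0.06 j6 0.01 F [-6.3  4.5 20.7] op -0.0004
scene tab 623 [ 0.5867 -0.1453  0.0864] z 0.072 0.099
scene pcap 208 [ 0.5804 -0.2475  0.1579] z 0.144 0.17
scene padred 127 [0.6047 0.0535 0.0399] z 0.032 0.046
scene base 2104 [ 0.6018 -0.0385  0.006 ] z -0.0 0.029
side tab 83 [ 0.5662 -0.1352  0.0878] z -0.002 0.098
side pcap 66 [ 0.5696 -0.2401  0.1566] z 0.144 0.169
side padred 184 [0.5854 0.064  0.0387] z 0.006 0.053
side base 829 [ 0.5676 -0.0129  0.0072] z -0.004 0.062
t 22.3 tcp [0.5897 0.0513 0.0459] yang -3.25 tilt [ 0.0013  0.0013 -1.    ] SHIFT [ 0.0009  0.0004 -0.    ] turn 0.05 j6 0.01 F [-6.4  4.6 20. ] op 0.0001
```

View pics/scenedown2.png

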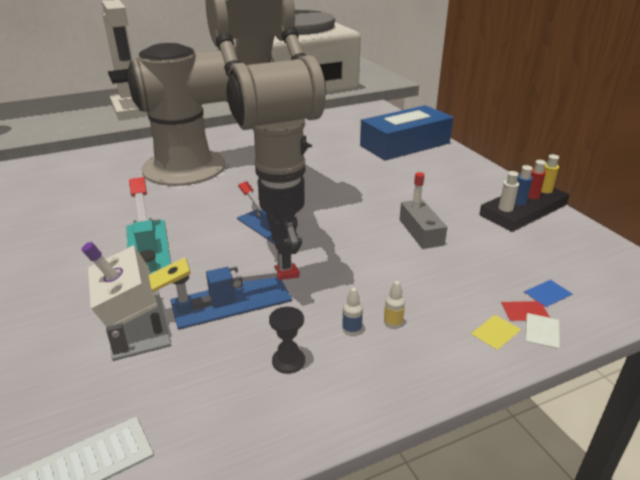

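The rack is tilted on the jack's saddle at (182,285), the pad is held fully down at (287,271), and the bystanders are untouched. I hand it in.

```bash
python3 -c "
from cell import bot
print(bot.finish_job())"
```

```text
the job is handed in; nothing more can be done
None
```

I finished the job in the order asked and handed it in at about 22 s.

- **Tube:** The purple-capped tube is in the purple-ringed middle hole and released. It met the hole floor at the expected height, and its cap top read about 0.165 m.
- **Jack:** I set the large blue jack under the tab and let it go. The fits put its saddle within about 1–2 mm of the black dot.
- **Pumping:** I pressed the handle to its stop, which tilted the rack. I then let it come fully up, and the tab was back at its level height with the jack unmoved. I pressed it down again and am holding it there.

**Last checks:** The tool is pressing at about 20 N with the TCP at 46 mm, matching the pad height for fully down. Tab and cap positions match the first full press. In the last scene picture the rack's tab rests on the raised saddle, and the red-capped tube, both bottles and the sand timer are where they were.

**Disagreements:** The scene and side cameras differed by several mm, up to about 10 mm, so I used the wrist camera for positions. The force on the tool reached about 40 N for a moment as the handle hit its stop the second time. That was through the closed fingertips on the pad, not the gripper body.

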